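# Put the electronics bench kit back in its holders

## Task

The lab session is over: put the blue capacitor, the gold power resistor, the copper-wound ring choke and the orange pocket meter away, each in the grey-and-green holder whose cut-out has its shape, sitting flat and fully down on the green floor of the cut-out, the capacitor standing upright and the meter face up. Set each one down rather than dropping it, and leave the jar and the screwdriver where they are.

Things in the scene. Friction and masses are not known exactly. Their poses are not given: they have to be found in the camera images.
- capacitor_mid (a point): Blue capacitor: an upright round can, 45 mm in diameter and 62 mm high, with a black top, a white stripe down one side and two terminals that stand 8 mm above the top. About 0.15 kg. The point is on the can axis, half-way up the can, 31 mm above its base; z runs up the can.
- resistor_mid (a point): Gold finned power resistor lying on its flange (65 mm along x, 47.5 mm along y, 4 mm thick); above that a body 65 x 36 mm (y), top 26 mm above the base. A thin metal lug sticks out 10 mm at each end (85 mm overall), 14 mm above the base. Grip it across the 36 mm body. About 0.13 kg. Point: its centre, 13 mm above the base; x along its length, z up; both ends alike.
- choke_mid (a point): Toroidal choke: a flat-lying ring wound with copper wire, 62 mm outer diameter, 28 mm hole, 34 mm high. Can be gripped across its outside. About 0.22 kg. The point is in the middle of its hole, 17 mm above the base; z up the ring axis.
- meter_mid (a point): Orange pocket multimeter lying on its back, 105 mm long (x) x 55 mm wide (y) x 28 mm thick, 30 mm high over the dial; dark face with grey display (towards +x), dial and sockets on top. About 0.18 kg. The point is at its centre, 15 mm above its base; x along its length, z up through its face.
- capacitor_holder: Fixed plate 145 mm (x) by 100 mm (y), 18 mm high: green floor layer 8 mm thick, grey top layer 10 mm thick with the cut-out (10 mm deep). Origin at the centre of its underside, below the centre of the cut-out. Its cut-out is a plain round hole 61 mm in diameter.
- resistor_holder: Fixed plate 145 mm (x) by 100 mm (y), 18 mm high: green floor layer 8 mm thick, grey top layer 10 mm thick with the cut-out (10 mm deep). Origin at the centre of its underside, below the centre of the cut-out. Cut-out: rectangle 81 (x) by 64 mm (y) with a 26 mm wide lug slot at each end (101 mm over the slots), crossed by a floor-level finger channel 50 mm wide along y. Fits either way round.
- choke_holder: Fixed plate 145 mm (x) by 100 mm (y), 18 mm high: green floor layer 8 mm thick, grey top layer 10 mm thick with the cut-out (10 mm deep). Origin at the centre of its underside, below the centre of the cut-out. Its cut-out is a round hole 78 mm in diameter with a grey core 12 mm in diameter and 10 mm high standing in its middle, over which the ring goes.
- meter_holder: Fixed plate 145 mm (x) by 100 mm (y), 18 mm high: green floor layer 8 mm thick, grey top layer 10 mm thick with the cut-out (10 mm deep). Origin at the centre of its underside, below the centre of the cut-out. Cut-out: rectangle 121 (x) by 71 mm (y), crossed by a floor-level finger channel 50 mm wide along y. Fits either way round.
- jar: Bystander: small amber glass jar with a black lid, 56 mm in diameter, 55 mm high, standing loose. Origin at the centre of its underside.
- screwdriver: Bystander: screwdriver with a red handle, 170 mm long, lying loose. Its length runs along its x axis. Origin on the bench below it.
There are look-alikes about, which are no part of the job. Leave any black or brown look-alike of the choke_holder alone. Leave any purple or white look-alike of the part that bears resistor_mid alone.

How it is judged (in metres and radians):
At the end, for the whole second after the job is handed in: Each thing is in its own holder: centre within 15 mm of the centre of the cut-out, base within 3 mm of the green floor, upright (meter face up) within 0.1 rad, resistor and meter within 0.25 rad of the length of the cut-out either way round, all released and at rest (horizontal distance between capacitor_mid and capacitor_holder below 0.015 m and z of capacitor_mid in the frame of capacitor_holder between 0.036 and 0.042 m and angle between each of capacitor_mid, resistor_mid, choke_mid, meter_mid's own z axis and vertical below 0.1 rad and linear speed of each of capacitor, resistor, choke, meter below 0.02 m/s and horizontal distance between resistor_mid and resistor_holder below 0.015 m and z of resistor_mid in the frame of resistor_holder between 0.018 and 0.024 m and angle between the x axis of resistor_mid and the x axis of resistor_holder, either way round below 0.25 rad and horizontal distance between choke_mid and choke_holder below 0.015 m and z of choke_mid in the frame of choke_holder between 0.022 and 0.028 m and horizontal distance between meter_mid and meter_holder below 0.015 m and z of meter_mid in the frame of meter_holder between 0.02 and 0.026 m and angle between the x axis of meter_mid and the x axis of meter_holder, either way round below 0.25 rad); the robot touches nothing.
It fails at once if one of the four things is dropped or thrown (moves out of the fingers faster than 0.6 m/s, a fall of about 18 mm) ((linear speed of capacitor above 0.6 m/s and contact force between the fingers and capacitor below 0.05 N) or (linear speed of resistor above 0.6 m/s and contact force between the fingers and resistor below 0.05 N) or (linear speed of choke above 0.6 m/s and contact force between the fingers and choke below 0.05 N) or (linear speed of meter above 0.6 m/s and contact force between the fingers and meter below 0.05 N)).
It fails at once if the jar is moved by more than 20 mm (distance of jar from where it was at the start of the episode above 0.02 m).
It fails at once if the screwdriver is moved by more than 20 mm (distance of screwdriver from where it was at the start of the episode above 0.02 m).
It also fails if it takes over 115 s, if anything falls off the work surface, if the arm or the gripper's body presses on something with over 40 N, if the wrist force passes 120 N, or if a joint passes its speed limit or range.

## Robot

A 6-joint arm with a two-finger parallel gripper is mounted at the origin on the work surface. World frame = base frame: x ahead of the robot, y to its left, z up, the work surface at z = 0. Lengths are in m, angles in degrees, forces in N, time in s.
With the tool pointing down it reaches from about 0.3 to 0.75 m from the base axis. Payload 8.5 kg.
Tool frame: the origin (TCP) lies at the very end of the fingers, on their centre line; the grasp point (between the pads) lies 19 mm behind it (env.tcp_to_grasp is the distance from the TCP to the grasp point, in m); z points along the fingers, y is the line along which they close (so a half turn about z gives the same grasp; the last joint's range is limited). The gripper opens to 85 mm and grips with 20 to 120 N. Pads are 22 mm wide; open, the fingers measure 114 mm over their backs; the gripper's body (76 mm by 85 mm) begins 54 mm behind the grasp point. The pads swing forward as they close: fully open they stand 13 mm farther back than shut.
Start: joints at [-86.534, 21.807, 74.336, -0, 83.858, -12.336], TCP at [0.15, -0.529, 0.231] pointing down, gripper open.
Joint ranges: [-178.18, 178.18], [-50.72, 133.34], [12.68, 142.11], [-81.47, 261.47], [9.98, 163.14], [-165.26, 165.26]. Speed limits (degrees/s): [136.94, 136.94, 180, 180, 180, 180].

## Interface

Orientations are given as a 3x3 rotation matrix whose columns are the frame's x, y, z axes.
In Python, from rig import status, get_image, env gives the robot as it stands.
- The arm moves only by the shell command python3 -m handwheel 'ROWS' [FORCE]. ROWS is text: rows parted by semicolons, each of 7 numbers parted by spaces: the shift along the world's x, y, z in cm, then the turn, a rotation vector about the world's x, y, z in degrees, then the opening, from 0 (shut) to 1 (fully open). In form: dx dy dz wx wy wz gripper; .... A call has 1 to 8 rows; each row is the pose to reach, as a shift and turn from the pose commanded when the call began; what a row does not reach only later rows make up. A row lasts 1/12 s, in which the tool goes at most 41.7 mm and 7.16 degrees, less where a joint would pass 70% of its speed; a pose out of reach is approached as far as the arm can. A call with a gripper value outside its range is refused whole. The fingers move at their own pace and stop on an object; FORCE is the grip in N (left out, the last holds). Time passes only in rows, so rows that repeat a pose let the fingers close. It gives the time, the measured TCP pose, the force, the opening and the grip force at its end, in the units of the state.
- status.observe(): the state, without advancing time (a new reading comes with each control period).
- get_image(name): name is "scene" or "top"; returns a dict with "color" (384x512x3 uint8, red, green, blue), "vertical_fov" (degrees; the focal length in pixels is half the picture's height over the tangent of half this angle, whatever the lens; pixels are square), "cx", "cy" (the principal point, pixels), "xyz" and "orientation" of the camera in the world. Camera axes: x right, y down, z forward; pixel columns grow to the right and rows downward; lengths in m; the calibration is good to about 2 mm. A picture is of the moment at which its call begins. There is no depth.
- env.close_job(): hands the job in; it is judged then, once.
The state is a dict: "time_s": time; "q": joint angles; "qvel": joint speeds; "joint_efforts": joint torques, N m; "position": TCP position; "tool_rot": TCP orientation; "ft_force": force on the tool from outside, world axes, zero at the start; "wrist_torque": the same for the moment, N m; "grip_width": finger opening in m; "gripper_force": force on a finger pad.
Only numpy, scipy, OpenCV 4.12 (cv2) and the standard library are available. Lean on these libraries where they do the work, as an engineer would, in place of code of your own. Each camera call takes 0.05 s, during which the arm holds its last target. There are 200 camera calls.

## Working session

There is one attempt and no reset: what is moved stays moved. The work goes in short steps, Python scripts to look and compute and a shell command to move; the robot and the scene stay as the last step left them, time stands still between calls to the robot, and variables do not carry over. Pictures are saved under pics/ and viewed, at most 14 in all, crops included, and the job is handed in when it is done.

```bash
ls; mkdir -p pics; python3 - <<'E'
from rig import status,get_image,env
import cv2
for n in("scene","top"):
    i=get_image(n); cv2.imwrite(f"pics/{n}0.png",cv2.resize(i["color"][:,:,::-1],(800,600),interpolation=cv2.INTER_CUBIC))
    print(n,i["vertical_fov"],i["cx"],i["cy"],i["xyz"],i["orientation"])
print(status.observe(),env.tcp_to_grasp)
E
```

```text
pics
scene 54.994297256497546 254.44978347880144 188.7558591975879 [1.20671666 0.07146607 0.95328644] [[-0.21202145  0.76711568 -0.60545886]
 [ 0.97721136  0.1729117  -0.12312395]
 [ 0.01024061 -0.61776619 -0.78629515]]
top 54.177297556532565 262.04114123969066 191.18055091144026 [ 0.44269556 -0.09041662  1.23276048] [[ 0.00949681 -0.99885128  0.04696733]
 [-0.99966178 -0.00834635  0.02463072]
 [-0.02421042 -0.04718536 -0.99859271]]
{'time_s': 0.1, 'q': array([-8.65346204e+01,  2.18369137e+01,  7.43777351e+01,  1.13648425e-03,
        8.38587784e+01, -1.23349353e+01]), 'qvel': array([-0.03361199, -0.05371552, -0.14331437,  0.0837412 , -0.01299858,
        0.07820459]), 'joint_efforts': array([ 3.52261879e-03, -4.49215293e+01, -2.31655866e+01, -2.03866357e-04,
        3.67319924e-03, -8.00607324e-06]), 'position': array([ 0.1497519 , -0.52895664,  0.2307913 ]), 'tool_rot': array([[ 9.62217087e-01,  2.72283445e-01, -5.77780825e-05],
       [ 2.72283294e-01, -9.62216280e-01,  1.28039483e-03],
       [ 2.93035303e-04, -1.24774979e-03, -9.99999179e-01]]), 'ft_force': array([-0.56349095, -0.46733434, -0.1086808 ]), 'wrist_torque': array([0.02029634, 0.01915616, 0.0171836 ]), 'gripper_force': 0.0, 'grip_width': 0.08528649001609016} 0.0187
```

View pics/top0.png

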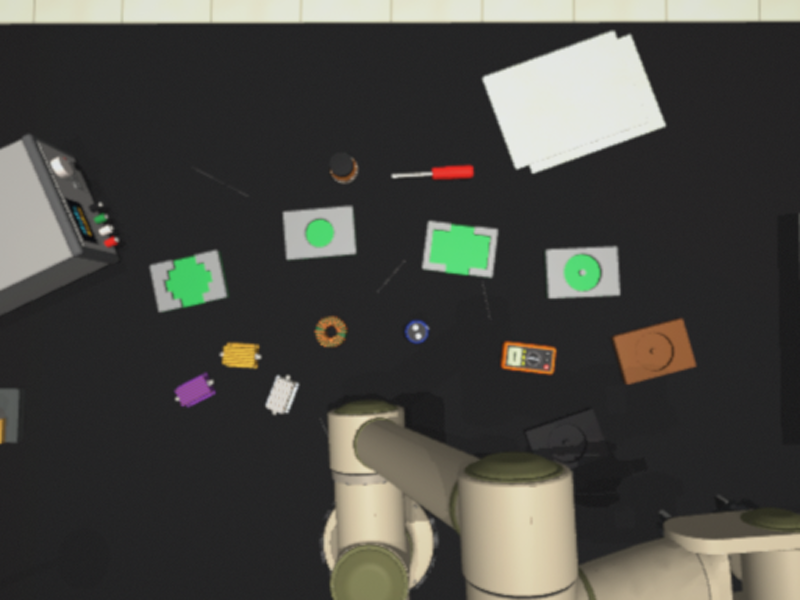

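View pics/scene0.png

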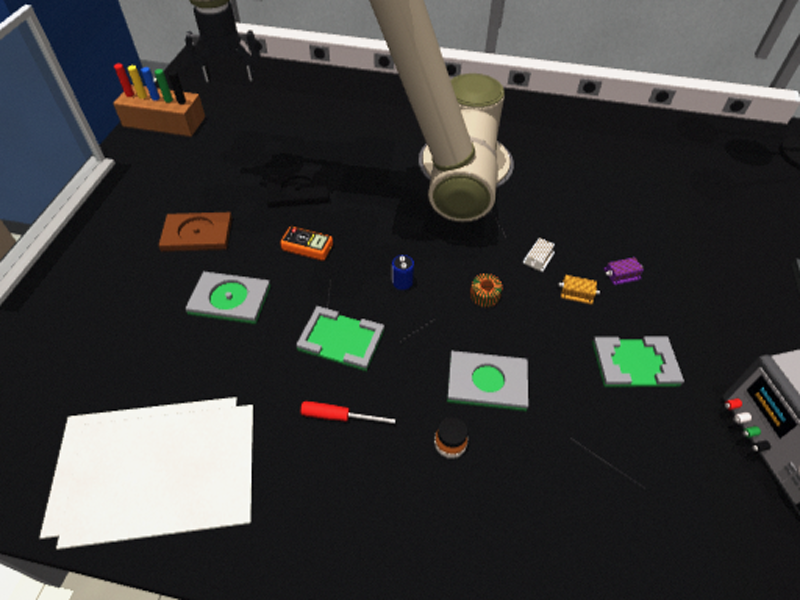

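The top view shows, in 800x600 pixels, the gold resistor (240,355), choke (331,331), capacitor (417,331) and meter (528,358). The holders are for the resistor (188,280), capacitor (320,232), meter (460,249) and choke (582,272), with the jar at (343,167) and the screwdriver at (433,172). The scene view agrees with this.

```bash
cat > h.py <<'E'
import numpy as np, cv2
from rig import status,get_image,env
def cam(n):
    i=get_image(n); i["f"]=i["color"].shape[0]/2/np.tan(np.radians(i["vertical_fov"])/2); return i
def proj(i,P):
    c=(np.atleast_2d(P)-i["xyz"])@np.array(i["orientation"])
    return np.c_[i["cx"]+i["f"]*c[:,0]/c[:,2], i["cy"]+i["f"]*c[:,1]/c[:,2]]
def back(i,uv,z):
    uv=np.atleast_2d(np.asarray(uv,float))
    d=np.c_[(uv[:,0]-i["cx"])/i["f"],(uv[:,1]-i["cy"])/i["f"],np.ones(len(uv))]@np.array(i["orientation"]).T
    return i["xyz"]+d*((z-i["xyz"][2])/d[:,2])[:,None]
def blob(i,lo,hi,near,close=3,rad=40):
    """largest blob of an HSV range within rad px of a seed -> contour points"""
    m=cv2.inRange(cv2.cvtColor(i["color"],cv2.COLOR_RGB2HSV),lo,hi)
    g=np.zeros_like(m); cv2.circle(g,tuple(int(round(v)) for v in near),rad,255,-1); m&=g
    m=cv2.morphologyEx(m,cv2.MORPH_CLOSE,np.ones((close,close),np.uint8))
    cs=cv2.findContours(m,cv2.RETR_EXTERNAL,cv2.CHAIN_APPROX_NONE)[0]
    return max(cs,key=cv2.contourArea)[:,0,:]
def rect(i,c,z):
    """min-area rectangle of a contour on plane z: centre, long, short, angle of long side (deg)"""
    w=back(i,c,z)[:,:2].astype(np.float32)
    (x,y),_,_=cv2.minAreaRect(w); b=cv2.boxPoints(cv2.minAreaRect(w))
    e=[b[1]-b[0],b[2]-b[1]]; e.sort(key=lambda v:-np.hypot(*v))
    return np.round([x,y],4),round(float(np.hypot(*e[0])),4),round(float(np.hypot(*e[1])),4),round(float(np.degrees(np.arctan2(e[0][1],e[0][0])))%180,1)
COL=dict(resistor=((18,90,60),(32,255,255)),choke=((5,60,40),(20,255,255)),capacitor=((110,100,30),(130,255,255)),meter=((5,150,100),(18,255,255)))
E
cat > m.py <<'E'
from h import *
i=cam("top"); s=.64
for n,p,z in [("resistor",(240,355),.02),("choke",(331,331),.03),("capacitor",(417,331),.058),("meter",(528,358),.026)]:
    c=blob(i,*COL[n],(p[0]*s,p[1]*s),5,27); print(n,rect(i,c,z))
for n,p in [("resistor_h",(188,280)),("capacitor_h",(320,232)),("meter_h",(460,249)),("choke_h",(582,272))]:
    q=(p[0]*s,p[1]*s)
    g=blob(i,(45,120,60),(75,255,255),q,3,36); print(n,"green",rect(i,g,.008))
    m=blob(i,(0,0,80),(180,255,255),q,5,40); print(n,"plate",rect(i,m,.018))
j=cam("scene"); k=.64
print("jar",back(i,(343*s,160*s),.055)," sd",back(i,[(392*s,176*s),(473*s,172*s)],.012))
crop=i["color"][100:270,90:420]; cv2.imwrite("pics/crop.png",cv2.resize(crop[:,:,::-1],(792,408),interpolation=cv2.INTER_CUBIC))
E
python3 m.py
```

```text
resistor (array([0.3806, 0.292 ]), 0.0766, 0.0542, 87.1)
choke (array([0.431 , 0.1026]), 0.0709, 0.0641, 90.6)
capacitor (array([ 0.4345, -0.076 ]), 0.0469, 0.0468, 90.6)
meter (array([ 0.3824, -0.3036]), 0.1082, 0.0576, 83.5)
resistor_h green (array([0.5336, 0.4098]), 0.1069, 0.0892, 165.4)
resistor_h plate (array([0.5341, 0.4052]), 0.1506, 0.1058, 103.1)
capacitor_h green (array([0.638 , 0.1326]), 0.0532, 0.053, 0.9)
capacitor_h plate (array([0.6382, 0.1309]), 0.1498, 0.1049, 95.3)
meter_h green (array([ 0.6054, -0.1636]), 0.1175, 0.105, 83.4)
meter_h plate (array([ 0.6048, -0.1633]), 0.1492, 0.1058, 83.4)
choke_h green (array([ 0.5593, -0.4173]), 0.0718, 0.0712, 0.4)
choke_h plate (array([ 0.5589, -0.4161]), 0.1499, 0.1046, 92.9)
jar [[0.78013807 0.07684203 0.055     ]]  sd [[ 0.75860018 -0.02110078  0.012     ]
 [ 0.76764348 -0.19129691  0.012     ]]
```

```bash
cat > fit.py <<'E'
from h import *
from scipy.optimize import minimize
def box(a,b,z0,z1): return np.array([[x,y,z] for x in(-a/2,a/2) for y in(-b/2,b/2) for z in(z0,z1)])
def cyl(r,z0,z1): t=np.linspace(0,2*np.pi,32); return np.array([[r*np.cos(u),r*np.sin(u),z] for u in t for z in(z0,z1)])
MOD=dict(resistor=np.r_[box(.065,.0475,0,.004),box(.065,.036,0,.026)],choke=cyl(.031,.0,.034),meter=box(.105,.055,0,.028),capacitor=cyl(.0225,0,.062))
S=8
def mask(c,o,n,up):
    m=np.zeros((n*S,n*S),np.uint8); cv2.fillConvexPoly(m,np.round(((c-o+.5)*S)).astype(np.int32),255); return m>0
def fit(name,p0,cams,z0=0,rad=30):
    ob=[]
    for i in cams:
        s=proj(i,[p0[0],p0[1],z0+.015])[0]
        m=cv2.inRange(cv2.cvtColor(i["color"],cv2.COLOR_RGB2HSV),*COL[name])
        g=np.zeros_like(m); cv2.circle(g,tuple(int(v) for v in s),rad,255,-1); m&=g
        m=cv2.morphologyEx(m,cv2.MORPH_CLOSE,np.ones((5,5),np.uint8)); m=cv2.morphologyEx(m,cv2.MORPH_OPEN,np.ones((5,5),np.uint8))
        o=s.astype(int)-40; ob.append((i,o,cv2.resize(m[o[1]:o[1]+80,o[0]:o[0]+80],None,fx=S,fy=S,interpolation=cv2.INTER_LINEAR)>127))
    def cost(v):
        a=np.radians(v[2]*10); R=np.array([[np.cos(a),-np.sin(a),0],[np.sin(a),np.cos(a),0],[0,0,1]])
        P=MOD[name]@R.T+[v[0]/100,v[1]/100,z0]; t=0
        for i,o,m in ob:
            h=cv2.convexHull(proj(i,P).astype(np.float32))[:,0]; k=mask(h,o,80,S); t+=1-(k&m).sum()/(k|m).sum()
        return t
    r=minimize(cost,[p0[0]*100,p0[1]*100,p0[2]/10],method="Nelder-Mead",options=dict(initial_simplex=np.array([p0[0]*100,p0[1]*100,p0[2]/10])+np.array([[0,0,0],[.6,0,0],[0,.6,0],[0,0,.5]])))
    return np.round([r.x[0]/100,r.x[1]/100,r.x[2]*10,r.fun/len(ob)],4)
if __name__=="__main__":
    t,s=cam("top"),cam("scene")
    for n,p in dict(resistor=(.381,.294,87),choke=(.431,.105,0),meter=(.382,-.3035,83.5),capacitor=(.4345,-.076,0)).items():
        for cs in ([t],[s],[t,s]): print(n,fit(n,p,cs))
E
python3 fit.py
```

```text
resistor [ 0.3799  0.2948 90.6596  0.1422]
resistor [ 0.3775  0.292  89.2387  0.1899]
resistor [ 0.3784  0.2936 88.0874  0.1737]
choke [0.431  0.1032 5.062  0.1358]
choke [0.4309 0.0998 6.0658 0.0613]
choke [0.4314 0.1006 4.278  0.1112]
meter [ 0.382  -0.3035 83.5     1.    ]
meter [ 0.3838 -0.3036 85.2824  0.693 ]
meter [ 0.3838 -0.3036 85.2824  0.8465]
capacitor [ 0.4345 -0.076   0.      1.    ]
capacitor [ 0.4391 -0.0736 -0.5613  0.4223]
capacitor [ 0.4391 -0.0736 -0.5613  0.7111]
```

View pics/crop.png

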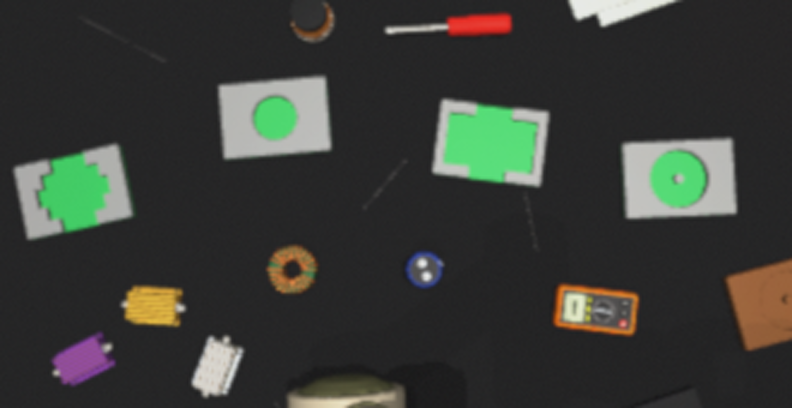

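The crop confirms the layout: both finger channels run right across their plates, and the green regions match the fitted centres and angles. I'll start with the meter.

```bash
python3 -m handwheel '4 4 -1 0 0 7 1;7 7 -2 0 0 14 1;10 10 -4 0 0 21 1;13 13 -5 0 0 28 1;16 16 -6 0 0 35 1;19 19 -7 0 0 42 1;22 21.5 -8 0 0 49 1;23.2 22.6 -8.1 0 0 56 1' 50; python3 -m handwheel '0 0 0 0 0 7 1;0 0 0 0 0 12.2 1;0 0 0 0 0 12.2 1;0 0 0 0 0 12.2 1'; python3 -c "
from h import *
o=status.observe();R=o['tool_rot'];print(o['time_s'],o['position'].round(4),np.degrees(np.arctan2(R[1,1],R[0,1])),o['q'].round(0))"
```

```text
time_s: 0.97
position: [0.3818, -0.3023, 0.1499]
tool_rot: [[0.307, 0.952, -0.0], [0.952, -0.307, 0.0], [0.0, -0.0, -1.0]]
ft_force: [0.5, -1.3, -0.3]
grip_width: 0.0856
gripper_force: 0.0
time_s: 1.3
position: [0.3809, -0.304, 0.1505]
tool_rot: [[0.107, 0.994, -0.0], [0.994, -0.107, -0.0], [-0.0, -0.0, -1.0]]
ft_force: [0.4, 1.0, -0.6]
grip_width: 0.0854
gripper_force: 0.0
1.3 [ 0.3809 -0.304   0.1505] -6.156594790512077 [-53.  20.  92.  -0.  68. -46.]
```

```bash
python3 -m handwheel '0 0 -3 0 0 0 1;0 0 -6 0 0 0 1;0 0 -9 0 0 0 1;0 0 -11.5 0 0 0 1;0 0 -13 0 0 0 1;0 0 -14 0 0 0 1;0 0 -14 0 0 0 1;0 0 -14 0 0 0 1'; python3 -m handwheel '0 0 0 0 0 0 0;0 0 0 0 0 0 0;0 0 0 0 0 0 0;0 0 0 0 0 0 0;0 0 0 0 0 0 0;0 0 0 0 0 0 0;0 0 0 0 0 0 0;0 0 0 0 0 0 0'
```

```text
time_s: 1.97
position: [0.3806, -0.3044, 0.0106]
tool_rot: [[0.107, 0.994, -0.0], [0.994, -0.107, 0.0], [0.0, -0.0, -1.0]]
ft_force: [0.1, -1.0, 1.0]
grip_width: 0.0853
gripper_force: 0.0
time_s: 2.63
position: [0.3811, -0.3045, 0.0117]
tool_rot: [[0.105, 0.994, 0.001], [0.994, -0.105, -0.002], [-0.002, 0.001, -1.0]]
ft_force: [-1.4, -1.2, 6.4]
grip_width: 0.0537
gripper_force: 53.0
```

```bash
python3 -m handwheel '0 0 1 0 0 0 0;0 0 3 0 0 0 0;0 0 5.5 0 0 0 0;0 0 8 0 0 0 0;1 0.6 9 0 0 0 0;3 1.9 9 0 0 0 0;6 3.8 9 0 0 0 0;9 5.6 9 0 0 0 0'; python3 -m handwheel '3 1.9 0 0 0 0 0;6 3.8 0 0 0 0 0;9 5.7 0 0 0 0 0;11.5 7.2 0 0 0 0 0;13 8.2 0 0 0 0 0;13.3 8.4 0 0 0 0 0;13.3 8.4 0 0 0 0 0;13.3 8.4 0 0 0 0 0'; python3 - <<'E'
from h import *
t=[cv2.resize(c["color"][a:a+170,b:b+220],(396,306),interpolation=cv2.INTER_CUBIC) for c,a,b in((cam("top"),90,220),(cam("scene"),130,110))]
cv2.imwrite("pics/m1.png",np.hstack(t)[:,:,::-1])
E
```

```text
time_s: 3.3
position: [0.4716, -0.2474, 0.1014]
tool_rot: [[0.107, 0.994, 0.001], [0.994, -0.107, -0.001], [-0.001, 0.001, -1.0]]
ft_force: [0.5, -0.6, -1.5]
grip_width: 0.0536
gripper_force: 53.4
time_s: 3.97
position: [0.6031, -0.1643, 0.1005]
tool_rot: [[0.105, 0.994, -0.001], [0.994, -0.105, -0.0], [-0.0, -0.001, -1.0]]
ft_force: [0.1, -0.3, -1.9]
grip_width: 0.0537
gripper_force: 53.4
```

View pics/m1.png

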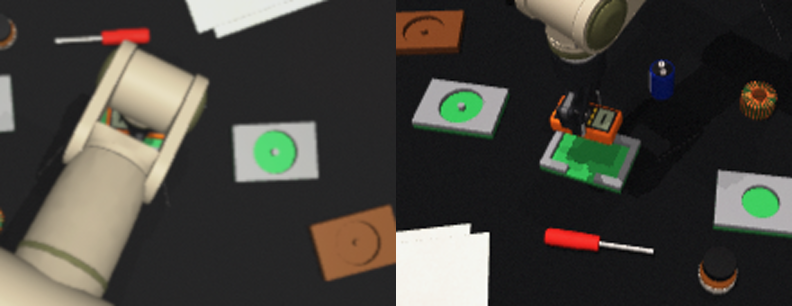

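The meter hangs level in the fingers over its holder, at about (590,120) in the right crop, and the screwdriver and jar are undisturbed. Lowering it now.

```bash
python3 -m handwheel '0 0 -2 0 0 0 0;0 0 -4 0 0 0 0;0 0 -5.5 0 0 0 0;0 0 -6.7 0 0 0 0;0 0 -7.5 0 0 0 0;0 0 -7.8 0 0 0 0;0 0 -8 0 0 0 0;0 0 -8.1 0 0 0 0'; python3 -m handwheel '0 0 -0.05 0 0 0 0;0 0 -0.1 0 0 0 0;0 0 -0.1 0 0 0 0;0 0 -0.1 0 0 0 0'
```

```text
time_s: 4.73
position: [0.604, -0.1644, 0.02]
tool_rot: [[0.105, 0.994, 0.001], [0.994, -0.105, -0.0], [-0.0, 0.001, -1.0]]
ft_force: [-0.5, 1.0, -1.2]
grip_width: 0.0537
gripper_force: 53.4
time_s: 5.07
position: [0.6041, -0.1643, 0.0197]
tool_rot: [[0.104, 0.995, 0.001], [0.995, -0.104, -0.001], [-0.001, 0.001, -1.0]]
ft_force: [-2.8, 0.1, 6.5]
grip_width: 0.0536
gripper_force: 54.2
```

```bash
python3 -m handwheel '0 0 0 0 0 0 0.75;0 0 0 0 0 0 0.85;0 0 0 0 0 0 1;0 0 0 0 0 0 1;0 0 0 0 0 0 1;0 0 0 0 0 0 1'; python3 -m handwheel '0 0 1 0 0 0 1;0 0 3 0 0 0 1;0 0 6 0 0 0 1;0 0 9 0 0 0 1;0 0 12 0 0 0 1;0 0 12 0 0 0 1;0 0 12 0 0 0 1'
```

```text
time_s: 5.57
position: [0.6039, -0.164, 0.0185]
tool_rot: [[0.104, 0.995, -0.0], [0.995, -0.104, 0.0], [0.0, -0.0, -1.0]]
ft_force: [-0.2, 0.3, 0.1]
grip_width: 0.0855
gripper_force: 0.0
time_s: 6.15
position: [0.6045, -0.1643, 0.1409]
tool_rot: [[0.104, 0.995, 0.004], [0.995, -0.104, -0.002], [-0.001, 0.004, -1.0]]
ft_force: [-0.7, 0.7, -0.3]
grip_width: 0.0852
gripper_force: 0.0
```

```bash
python3 -m handwheel '-4 2 0 0 0 0 1;-8 4 0 0 0 0 1;-12 6.2 0 0 0 0 1;-15.5 8 0 0 0 0 1;-17.1 8.8 0 0 0 0 1;-17.1 8.8 0 0 0 0 1;-17.1 8.8 0 0 0 0 1;-17.1 8.8 0 0 0 0 1'; python3 - <<'E'
from h import *
c=cam("scene"); a=cv2.resize(c["color"][110:250,150:350],(800,560),interpolation=cv2.INTER_CUBIC)
cv2.imwrite("pics/c1.png",a[:,:,::-1])
E
```

```text
time_s: 6.82
position: [0.4334, -0.0763, 0.1383]
tool_rot: [[0.105, 0.995, 0.0], [0.995, -0.105, -0.0], [-0.0, 0.0, -1.0]]
ft_force: [0.5, -0.5, -0.5]
grip_width: 0.0852
gripper_force: 0.0
```

View pics/c1.png

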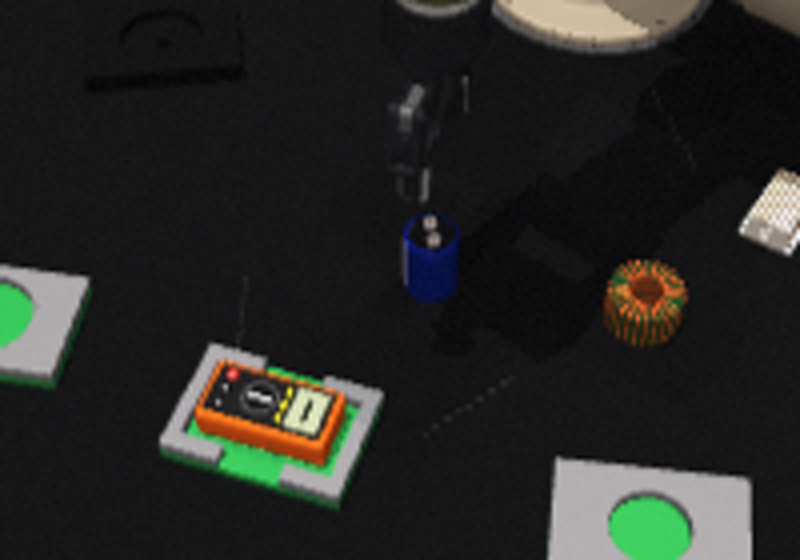

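The meter lies flat and centred in its cut-out, around (270,410). The capacitor is at (430,255) with the open fingers above it, so I'll pick it up.

```bash
python3 -m handwheel '0 0 -3 0 0 0 1;0 0 -5.5 0 0 0 1;0 0 -7.5 0 0 0 1;0 0 -9.5 0 0 0 1;0 0 -11 0 0 0 1;0 0 -11.8 0 0 0 1;0 0 -11.8 0 0 0 1;0 0 -11.8 0 0 0 1'; python3 -m handwheel '0 0 0 0 0 0 0;0 0 0 0 0 0 0;0 0 0 0 0 0 0;0 0 0 0 0 0 0;0 0 0 0 0 0 0;0 0 0 0 0 0 0;0 0 0 0 0 0 0;0 0 0 0 0 0 0'
```

```text
time_s: 7.53
position: [0.4333, -0.0763, 0.0204]
tool_rot: [[0.105, 0.995, -0.0], [0.995, -0.105, 0.0], [0.0, -0.0, -1.0]]
ft_force: [0.4, -0.8, 0.2]
grip_width: 0.0854
gripper_force: 0.0
time_s: 8.2
position: [0.4332, -0.0762, 0.0213]
tool_rot: [[0.104, 0.995, 0.001], [0.995, -0.104, -0.001], [-0.001, 0.001, -1.0]]
ft_force: [-0.6, 0.4, 5.7]
grip_width: 0.0429
gripper_force: 49.3
```

```bash
python3 -m handwheel '0 0 1 0 0 0 0;0 0 3 0 0 0 0;0 0 5.5 0 0 0 0;0 0 7 0 0 0 0;1 1 8 0 0 0 0;3 3 8 0 0 0 0;5.5 5.5 8 0 0 0 0;8 8 8 0 0 0 0'; python3 -m handwheel '2.5 2.5 0 0 0 0 0;5 5 0 0 0 0 0;7.5 7.6 0 0 0 0 0;10 10.2 0 0 0 0 0;11.5 12 0 0 0 0 0;12.4 12.8 0 0 0 0 0;12.4 12.8 0 0 0 0 0;12.4 12.8 0 0 0 0 0';  python3 - <<'E'
from h import *
c=cam("scene"); a=cv2.resize(c["color"][150:290,230:430],(700,490),interpolation=cv2.INTER_CUBIC)
cv2.imwrite("pics/c2.png",a[:,:,::-1])
E
```

```text
time_s: 8.87
position: [0.5136, 0.0049, 0.1012]
tool_rot: [[0.106, 0.994, 0.001], [0.994, -0.106, -0.0], [-0.0, 0.001, -1.0]]
ft_force: [1.1, -0.2, -1.4]
grip_width: 0.0427
gripper_force: 50.7
time_s: 9.53
position: [0.6365, 0.1321, 0.1002]
tool_rot: [[0.104, 0.995, -0.001], [0.995, -0.104, -0.0], [-0.0, -0.001, -1.0]]
ft_force: [-0.1, -0.5, -1.5]
grip_width: 0.043
gripper_force: 50.7
```

View pics/c2.png

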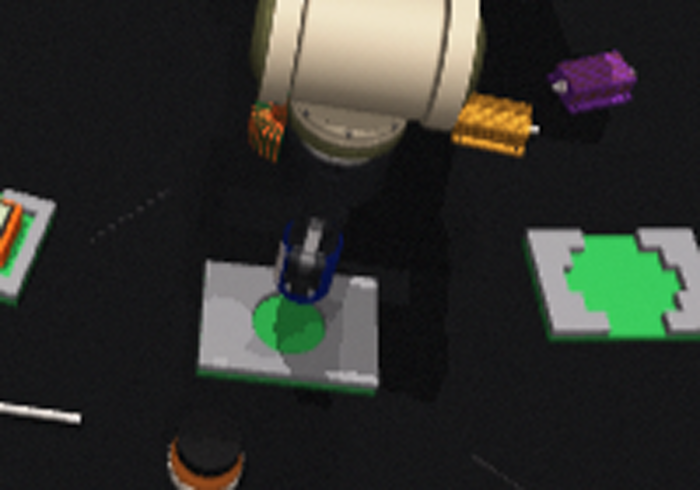

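```bash
python3 -c "
from h import *
c=cam('scene'); P=proj(c,[[.637,.132,.088],[.637,.132,.150],[.638,.132,.008]]); print(((P-[230,150])*3.5).round(0))"; python3 -m handwheel '0 0 -2 0 0 0 0;0 0 -4 0 0 0 0;0 0 -5.3 0 0 0 0;0 0 -6.2 0 0 0 0;0 0 -6.7 0 0 0 0;0 0 -6.9 0 0 0 0;0 0 -7 0 0 0 0;0 0 -7.1 0 0 0 0'; python3 -m handwheel '0 0 -0.05 0 0 0 0;0 0 -0.1 0 0 0 0;0 0 -0.1 0 0 0 0;0 0 -0.1 0 0 0 0'
```

```text
[[303. 273.]
 [314. 228.]
 [289. 325.]]
time_s: 10.3
position: [0.6373, 0.1319, 0.0304]
tool_rot: [[0.105, 0.995, 0.001], [0.995, -0.105, 0.0], [0.0, 0.001, -1.0]]
ft_force: [0.2, -0.9, -1.2]
grip_width: 0.0431
gripper_force: 50.7
time_s: 10.63
position: [0.6372, 0.132, 0.0293]
tool_rot: [[0.104, 0.995, 0.001], [0.995, -0.104, -0.0], [0.0, 0.001, -1.0]]
ft_force: [-1.3, -0.6, 5.2]
grip_width: 0.0431
gripper_force: 51.1
```

```bash
python3 -m handwheel '0 0 0 0 0 0 0.65;0 0 0 0 0 0 0.8;0 0 0 0 0 0 1;0 0 0 0 0 0 1;0 0 0 0 0 0 1;0 0 0 0 0 0 1'; python3 -m handwheel '0 0 1 0 0 0 1;0 0 3 0 0 0 1;0 0 6 0 0 0 1;0 0 9 0 0 0 1;0 0 11 0 0 0 1;0 0 11 0 0 0 1'; python3 -m handwheel '-4 -0.6 0 0 0 0 1;-8 -1.2 0 0 0 0 1;-12 -1.8 0 0 0 0 1;-16 -2.4 0 0 0 0 1;-20 -3 0 0 0 0 1;-20.7 -3.1 0 0 0 0 1;-20.7 -3.1 0 0 0 0 1;-20.7 -3.1 0 0 0 0 1';  python3 - <<'E'
from h import *
c=cam("scene"); a=cv2.resize(c["color"][150:290,230:430],(700,490),interpolation=cv2.INTER_CUBIC)
cv2.imwrite("pics/c3.png",a[:,:,::-1])
E
```

```text
time_s: 11.13
position: [0.6369, 0.132, 0.0284]
tool_rot: [[0.105, 0.995, -0.0], [0.995, -0.105, -0.0], [-0.0, -0.0, -1.0]]
ft_force: [1.3, -0.1, 0.4]
grip_width: 0.0857
gripper_force: 0.0
time_s: 11.63
position: [0.6387, 0.1321, 0.1445]
tool_rot: [[0.104, 0.994, 0.009], [0.995, -0.104, 0.0], [0.001, 0.009, -1.0]]
ft_force: [-0.3, -0.6, 0.8]
grip_width: 0.0855
gripper_force: 0.0
time_s: 12.3
position: [0.4308, 0.1009, 0.1391]
tool_rot: [[0.105, 0.994, 0.002], [0.994, -0.105, -0.0], [0.0, 0.002, -1.0]]
ft_force: [0.2, -0.6, 0.2]
grip_width: 0.0853
gripper_force: 0.0
```

View pics/c3.png

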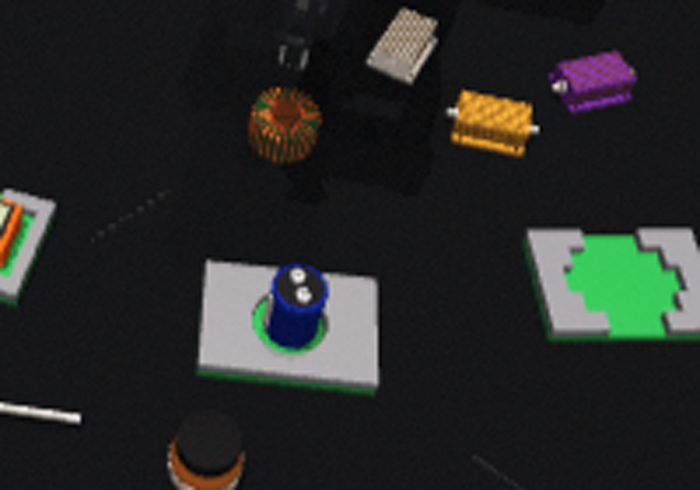

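The capacitor stands upright in its hole, at (297,320) against the hole centre at (290,323), which is a few mm off and well within tolerance. Next is the choke, at (285,122) under the fingers.

```bash
python3 -m handwheel '0 0 -3 0 0 0 1;0 0 -6 0 0 0 1;0 0 -8.5 0 0 0 1;0 0 -10.5 0 0 0 1;0 0 -12 0 0 0 1;0 0 -12.7 0 0 0 1;0 0 -12.7 0 0 0 1;0 0 -12.7 0 0 0 1'; python3 -m handwheel '0 0 0 0 0 0 0;0 0 0 0 0 0 0;0 0 0 0 0 0 0;0 0 0 0 0 0 0;0 0 0 0 0 0 0;0 0 0 0 0 0 0;0 0 0 0 0 0 0;0 0 0 0 0 0 0'
```

```text
time_s: 13.02
position: [0.4308, 0.101, 0.0116]
tool_rot: [[0.104, 0.995, 0.0], [0.995, -0.104, -0.0], [0.0, 0.0, -1.0]]
ft_force: [0.8, -0.8, -0.3]
grip_width: 0.0855
gripper_force: 0.0
time_s: 13.68
position: [0.4308, 0.101, 0.013]
tool_rot: [[0.104, 0.995, 0.003], [0.995, -0.104, -0.0], [0.0, 0.003, -1.0]]
ft_force: [-1.2, -0.2, 11.8]
grip_width: 0.0604
gripper_force: 51.7
```

```bash
python3 - <<'E'
from fit import *
c=cam("scene"); 
for z in (0,.008):
  print("cap",z,fit("capacitor",(.638,.134,0),[c],z))
COL["meter"]=((3,120,80),(20,255,255))
E
```

```text
cap 0 [0.6335 0.1316 5.1552 0.5607]
cap 0.008 [0.6392 0.1341 0.4304 0.5697]
```

```bash
python3 -m handwheel '0 0 1 0 0 0 0;0 0 3 0 0 0 0;0 0 5.5 0 0 0 0;0 0 8 0 0 0 0;0.2 -1 10 0 0 0 0;0.7 -3 10 0 0 0 0;1.4 -6 10 0 0 0 0;2.3 -9.5 10 0 0 0 0'; python3 -m handwheel '0.9 -3.5 0 0 0 0 0;1.8 -7 0 0 0 0 0;2.6 -10.5 0 0 0 0 0;3.5 -14 0 0 0 0 0;4.3 -17.5 0 0 0 0 0;5.2 -21 0 0 0 0 0;6 -24.5 0 0 0 0 0;6.9 -28 0 0 0 0 0'; python3 -m handwheel '0.9 -3.5 0 0 0 0 0;1.7 -7 0 0 0 0 0;2.5 -10 0 0 0 0 0;3.1 -12.5 0 0 0 0 0;3.5 -14 0 0 0 0 0;3.6 -14.3 0 0 0 0 0;3.6 -14.3 0 0 0 0 0;3.6 -14.3 0 0 0 0 0';  python3 - <<'E'
from h import *
c=cam("scene"); a=cv2.resize(c["color"][120:260,80:280],(700,490),interpolation=cv2.INTER_CUBIC)
cv2.imwrite("pics/k1.png",a[:,:,::-1])
E
```

```text
time_s: 14.4
position: [0.4526, 0.0058, 0.1125]
tool_rot: [[0.102, 0.995, 0.001], [0.995, -0.102, -0.0], [0.0, 0.001, -1.0]]
ft_force: [0.6, 1.2, -2.8]
grip_width: 0.0604
gripper_force: 55.4
time_s: 15.07
position: [0.5217, -0.2757, 0.112]
tool_rot: [[0.105, 0.995, 0.0], [0.995, -0.105, -0.0], [-0.0, 0.0, -1.0]]
ft_force: [1.5, 0.6, -1.0]
grip_width: 0.0603
gripper_force: 55.4
time_s: 15.73
position: [0.5577, -0.4159, 0.1115]
tool_rot: [[0.104, 0.995, -0.001], [0.995, -0.104, 0.001], [0.001, -0.001, -1.0]]
ft_force: [0.3, 1.1, -2.3]
grip_width: 0.0602
gripper_force: 55.5
```

View pics/k1.png

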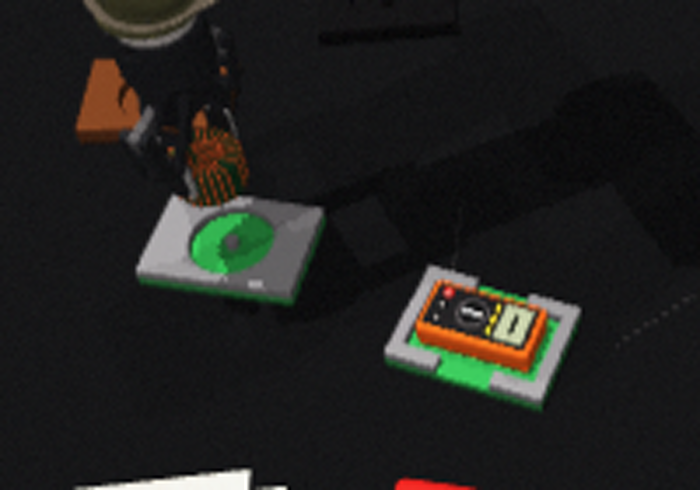

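The choke hangs at (217,165) above its hole at (231,241). I'll check it against the model before lowering.

```bash
python3 - <<'E'
from fit import *
c=cam("scene")
P=cyl(.031,.1,.134)+[.558,-.416,0]; h=(proj(c,P)-[80,120])*3.5; print(h.min(0).round(),h.max(0).round())
print(((proj(c,[[.559,-.4165,.018]])-[80,120])*3.5).round(), fit("choke",(.558,-.416,0),[c],.1,18))
E
```

```text
[165. 125.] [247. 205.]
[[231. 237.]] [ 0.5573 -0.4141  3.3611  0.2901]
```

```bash
python3 -m handwheel '0 0 -2.5 0 0 0 0;0 0 -5 0 0 0 0;0 0 -6.7 0 0 0 0;0 0 -7.8 0 0 0 0;0 0 -8.5 0 0 0 0;0 0 -8.9 0 0 0 0;0 0 -9.1 0 0 0 0;0 0 -9.1 0 0 0 0'; python3 -m handwheel '0 0 -0.05 0 0 0 0;0 0 -0.1 0 0 0 0;0 0 -0.1 0 0 0 0;0 0 -0.1 0 0 0 0'
```

```text
time_s: 16.5
position: [0.5582, -0.4171, 0.0215]
tool_rot: [[0.104, 0.995, 0.001], [0.995, -0.104, -0.001], [-0.001, 0.001, -1.0]]
ft_force: [-0.2, -0.4, -3.2]
grip_width: 0.0605
gripper_force: 55.4
time_s: 16.83
position: [0.5583, -0.4174, 0.0211]
tool_rot: [[0.104, 0.995, 0.002], [0.995, -0.104, -0.002], [-0.001, 0.002, -1.0]]
ft_force: [-1.1, 2.2, 6.0]
grip_width: 0.06
gripper_force: 56.2
```

```bash
python3 -m handwheel '0 0 0 0 0 0 0.85;0 0 0 0 0 0 0.92;0 0 0 0 0 0 1;0 0 0 0 0 0 1;0 0 0 0 0 0 1;0 0 0 0 0 0 1'; python3 -m handwheel '0 0 1 0 0 0 1;0 0 3 0 0 0 1;0 0 6 0 0 0 1;0 0 9 0 0 0 1;0 0 12 0 0 0 1;0 0 13 0 0 0 1;0 0 13 0 0 0 1'; python3 -m handwheel '-0.9 3.5 0 0 0 0 1;-1.8 7 0 0 0 0 1;-2.6 10.5 0 0 0 0 1;-3.5 14 0 0 0 0 1;-4.4 17.5 0 0 0 0 1;-5.3 21 0 0 0 0 1;-6.2 24.5 0 0 0 0 1;-7.1 28 0 0 0 0 1'; python3 -m handwheel '-0.9 3.5 0 0 0 1 1;-1.8 7 0 0 0 2 1;-2.6 10.5 0 0 0 3 1;-3.5 14 0 0 0 4.6 1;-4.4 17.5 0 0 0 4.6 1;-5.3 21 0 0 0 4.6 1;-6.2 24.5 0 0 0 4.6 1;-7.1 28 0 0 0 4.6 1'; python3 -m handwheel '-0.9 3.5 0 0 0 0 1;-1.8 7 0 0 0 0 1;-2.6 10.5 0 0 0 0 1;-3.4 13.5 0 0 0 0 1;-3.8 15 0 0 0 0 1;-3.8 15 0 0 0 0 1;-3.8 15 0 0 0 0 1;-3.8 15 0 0 0 0 1';python3 - <<'E'
from h import *
c=cam("scene"); a=cv2.resize(c["color"][110:280,90:450],(792,374),interpolation=cv2.INTER_CUBIC)
cv2.imwrite("pics/r1.png",a[:,:,::-1])
E
```

```text
time_s: 17.33
position: [0.5579, -0.417, 0.0194]
tool_rot: [[0.105, 0.995, -0.0], [0.995, -0.105, 0.0], [0.0, -0.0, -1.0]]
ft_force: [-0.6, -0.5, -1.2]
grip_width: 0.0853
gripper_force: 0.0
time_s: 17.92
position: [0.5587, -0.4178, 0.1536]
tool_rot: [[0.104, 0.995, 0.005], [0.995, -0.104, -0.005], [-0.004, 0.005, -1.0]]
ft_force: [0.0, -0.1, -0.6]
grip_width: 0.0854
gripper_force: 0.0
time_s: 18.58
position: [0.4854, -0.1351, 0.1482]
tool_rot: [[0.105, 0.994, -0.002], [0.994, -0.105, 0.001], [0.001, -0.002, -1.0]]
ft_force: [1.4, -0.0, 0.1]
grip_width: 0.0856
gripper_force: 0.0
time_s: 19.25
position: [0.4143, 0.1445, 0.1485]
tool_rot: [[0.025, 1.0, -0.002], [1.0, -0.025, -0.0], [-0.0, -0.002, -1.0]]
ft_force: [-0.3, -0.6, -0.1]
grip_width: 0.0853
gripper_force: 0.0
time_s: 19.92
position: [0.3777, 0.2921, 0.1488]
tool_rot: [[0.025, 1.0, -0.001], [1.0, -0.025, -0.001], [-0.001, -0.001, -1.0]]
ft_force: [-0.9, -0.1, -0.7]
grip_width: 0.0853
gripper_force: 0.0
```

View pics/r1.png

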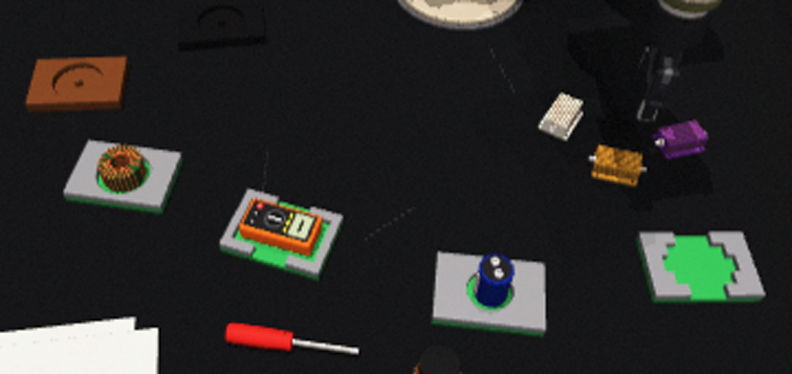

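```bash
python3 - <<'E'
from fit import *
c=cam("scene");t=cam("top")
print(back(c,[(388.6,175),(561/2.2+90,138/2.2+110),(582/2.2+90,100/2.2+110)],.014).round(3), fit("resistor",(.379,.2935,87),[c],0,18))
P=np.array([.379,.2935,.02]); print([((proj(c,P+d)[0]-[90,110])*2.2).round() for d in np.array([[0,0,0],[-.05,0,0],[.05,0,0]])])
E
```

```text
[[0.327 0.351 0.014]
 [0.349 0.207 0.014]
 [0.262 0.235 0.014]] [ 0.379   0.2935 87.      1.    ]
[array([619., 160.]), array([620., 135.]), array([618., 186.])]
```

```bash
python3 -m handwheel '0 0 -3 0 0 0 1;0 0 -6 0 0 0 1;0 0 -9 0 0 0 1;0 0 -11.5 0 0 0 1;0 0 -13 0 0 0 1;0 0 -13.9 0 0 0 1;0 0 -13.9 0 0 0 1;0 0 -13.9 0 0 0 1'; python3 -m handwheel '0 0 0 0 0 0 0;0 0 0 0 0 0 0;0 0 0 0 0 0 0;0 0 0 0 0 0 0;0 0 0 0 0 0 0;0 0 0 0 0 0 0;0 0 0 0 0 0 0;0 0 0 0 0 0 0'
```

```text
time_s: 20.73
position: [0.3783, 0.2928, 0.0109]
tool_rot: [[0.025, 1.0, 0.0], [1.0, -0.025, 0.0], [0.0, 0.0, -1.0]]
ft_force: [0.2, 0.3, 0.5]
grip_width: 0.0856
gripper_force: 0.0
time_s: 21.4
position: [0.3783, 0.2932, 0.0114]
tool_rot: [[0.024, 1.0, 0.002], [1.0, -0.024, 0.001], [0.001, 0.001, -1.0]]
ft_force: [-0.3, -0.7, 6.9]
grip_width: 0.0349
gripper_force: 50.5
```

```bash
python3 -m handwheel '0 0 1 0 0 0 0;0 0 3 0 0 0 0;0 0 5.5 0 0 0 0;0 0 8 0 0 0 0;1 0.7 10 0 0 0 0;3 2.2 10 0 0 3 0;5 3.7 10 0 0 6 0;8 5.8 10 0 0 9 0'; python3 -m handwheel '3 2.2 0 0 0 3 0;5.5 4 0 0 0 5.5 0;7 5.2 0 0 0 5.5 0;7.6 5.5 0 0 0 5.5 0;7.6 5.5 0 0 0 5.5 0;7.6 5.5 0 0 0 5.5 0';python3 - <<'E'
from fit import *
c=cam("scene"); a=cv2.resize(c["color"][150:290,312:512],(700,490),interpolation=cv2.INTER_CUBIC)
cv2.imwrite("pics/r2.png",a[:,:,::-1])
a=np.radians(103.1);R=np.array([[np.cos(a),-np.sin(a),0],[np.sin(a),np.cos(a),0],[0,0,1]])
for z in(.1,.126): print(z,((proj(c,box(.065,.036,z,z)[::2]@R.T+[.534,.4065,0])-[312,150])*3.5).round().tolist())
E
```

```text
time_s: 22.07
position: [0.4573, 0.3511, 0.1112]
tool_rot: [[-0.135, 0.991, -0.001], [0.991, 0.135, -0.0], [-0.0, -0.001, -1.0]]
ft_force: [1.4, 0.6, -2.0]
grip_width: 0.0348
gripper_force: 50.4
time_s: 22.57
position: [0.533, 0.4054, 0.1101]
tool_rot: [[-0.227, 0.974, -0.001], [0.974, 0.227, -0.001], [-0.0, -0.002, -1.0]]
ft_force: [-0.4, 0.5, -1.7]
grip_width: 0.0351
gripper_force: 50.4
0.1 [[339.0, 241.0], [327.0, 203.0], [420.0, 240.0], [406.0, 203.0]]
0.126 [[350.0, 222.0], [338.0, 185.0], [433.0, 222.0], [419.0, 184.0]]
```

View pics/r2.png

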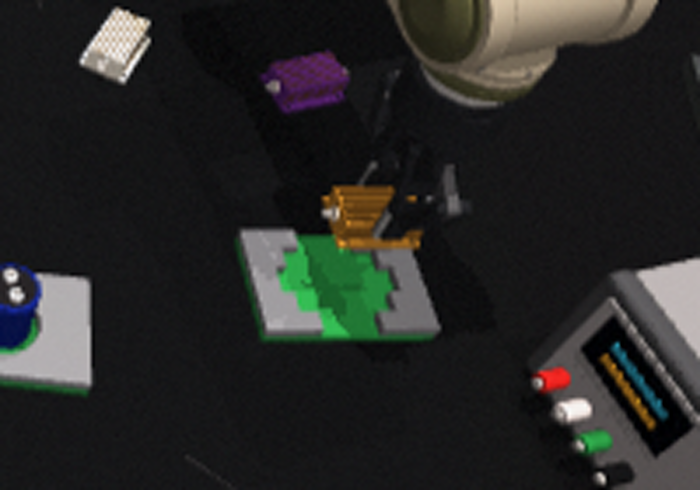

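The resistor is held level, its base corners at (341,247) and (420,243) where the model predicts them for a centred placing. Lowering it.

```bash
python3 -m handwheel '0 0 -2.5 0 0 0 0;0 0 -5 0 0 0 0;0 0 -6.7 0 0 0 0;0 0 -7.8 0 0 0 0;0 0 -8.5 0 0 0 0;0 0 -8.9 0 0 0 0;0 0 -9.1 0 0 0 0;0 0 -9.1 0 0 0 0'; python3 -m handwheel '0 0 -0.05 0 0 0 0;0 0 -0.1 0 0 0 0;0 0 -0.1 0 0 0 0;0 0 -0.1 0 0 0 0'
```

```text
time_s: 23.28
position: [0.534, 0.4061, 0.0201]
tool_rot: [[-0.227, 0.974, 0.001], [0.974, 0.227, 0.0], [0.0, 0.001, -1.0]]
ft_force: [-0.0, 0.1, -2.7]
grip_width: 0.0347
gripper_force: 50.5
time_s: 23.62
position: [0.5342, 0.4062, 0.0194]
tool_rot: [[-0.227, 0.974, 0.001], [0.974, 0.227, 0.001], [0.0, 0.001, -1.0]]
ft_force: [-0.8, -1.0, 3.2]
grip_width: 0.0348
gripper_force: 51.0
```

Contact is confirmed, so I'll release, rise, back off and take a last look.

```bash
python3 -m handwheel '0 0 0 0 0 0 0.5;0 0 0 0 0 0 0.7;0 0 0 0 0 0 1;0 0 0 0 0 0 1;0 0 0 0 0 0 1;0 0 0 0 0 0 1;0 0 0 0 0 0 1'; python3 -m handwheel '0 0 1 0 0 0 1;0 0 3 0 0 0 1;0 0 6 0 0 0 1;0 0 9 0 0 0 1;0 0 12 0 0 0 1;0 0 15 0 0 0 1;0 0 15 0 0 0 1'; python3 -m handwheel '-3 -3 0 0 0 0 1;-6 -6 0 0 0 0 1;-9 -9 0 0 0 0 1;-12 -12 0 0 0 0 1;-14 -14 0 0 0 0 1;-14 -14 0 0 0 0 1;-14 -14 0 0 0 0 1;-14 -14 0 0 0 0 1';python3 - <<'E'
from h import *
a=[cv2.resize(cam("scene")["color"][150:300,90:470],(760,300),interpolation=cv2.INTER_CUBIC),cv2.resize(cam("top")["color"][90:240,80:460],(760,300),interpolation=cv2.INTER_CUBIC)]
cv2.imwrite("pics/end.png",np.vstack(a)[:,:,::-1])
E
```

```text
time_s: 24.2
position: [0.5339, 0.406, 0.0185]
tool_rot: [[-0.227, 0.974, -0.0], [0.974, 0.227, -0.0], [-0.0, -0.0, -1.0]]
ft_force: [-1.8, 0.4, -0.0]
grip_width: 0.0853
gripper_force: 0.0
time_s: 24.78
position: [0.5357, 0.407, 0.1764]
tool_rot: [[-0.227, 0.974, 0.011], [0.974, 0.227, 0.006], [0.003, 0.012, -1.0]]
ft_force: [0.6, -0.1, 1.0]
grip_width: 0.0853
gripper_force: 0.0
time_s: 25.45
position: [0.3947, 0.2664, 0.1692]
tool_rot: [[-0.226, 0.974, 0.002], [0.974, 0.226, 0.001], [0.0, 0.002, -1.0]]
ft_force: [0.3, 0.6, 1.1]
grip_width: 0.0849
gripper_force: 0.0
```

View pics/end.png

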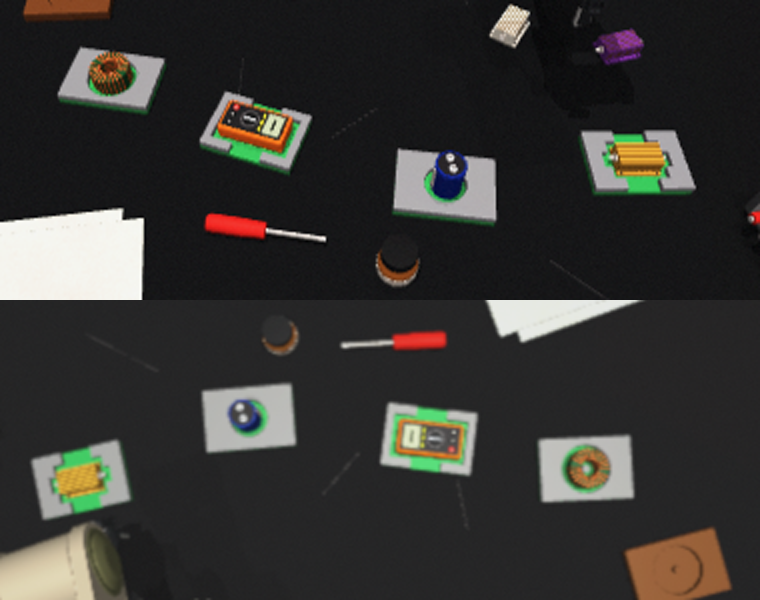

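All four parts sit in their cut-outs, and the jar and screwdriver are where they started. I'll do a numeric check before handing in.

```bash
python3 - <<'E'
from fit import *
s,t=cam("scene"),cam("top")
for n,p,r in [("choke",(.559,-.4165,0),18),("resistor",(.534,.4065,103),22)]:
    for c in(t,s): print(n,fit(n,p,[c],.008,r))
E
```

```text
choke [ 0.5582 -0.418   2.3546  0.2701]
choke [ 0.5572 -0.4189 11.7644  0.0725]
resistor [  0.5347   0.4059 101.4719   0.1195]
resistor [  0.5327   0.4096 102.8669   0.1658]
```

```bash
python3 -c "
from rig import env
print(env.close_job())"
```

```text
the job is handed in; nothing more can be done
None
```

The capacitor, resistor, choke and meter are all in their own holders, set down and released, with the jar and screwdriver left where they were; I handed the job in at about 25.5 s, and it returned no verdict.

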